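# Open the date jar in the tray's well

## Robot

A 6-joint arm with a two-finger parallel gripper is mounted at the origin on the work surface. World frame = base frame: x ahead of the robot, y to its left, z up, the work surface at z = 0. Lengths are in mm, angles in rad, forces in N, time in s.
With the tool pointing down it reaches from about 350 to 975 mm from the base axis. Payload 7.1 kg.
Tool frame: the origin (TCP) lies on the centre line of the jaws, within the pads' length; the fingertips stand 17 mm ahead of it and the grasp point (between the pads) lies 2 mm behind it (tip_extent is the distance from the TCP to the fingertips, in mm); z points along the fingers, y is the line along which they close (so a half turn about z gives the same grasp; the last joint's range is limited). The gripper opens to 88 mm and grips with 3 to 60 N. Pads are 20 mm wide; open, the fingers measure 115 mm over their backs; the gripper's body (75 mm by 178 mm) begins 61 mm behind the grasp point.
Start: joints at [1.139, 0.423, 1.63, -0, 1.089, -0.019], TCP at [250.702, 572.497, 217.975] pointing down, gripper open.
Joint ranges: [-3, 3], [-0.9, 2.11], [0.09, 2.58], [-1.31, 4.45], [0.11, 2.69], [-2.54, 2.54]. Speed limits (rad/s): [2.39, 2.39, 3.01, 3.14, 3.14, 3.14].

## Interface

Orientations are given as a rotation vector (axis times angle).
In Python, from workcell import get_obs, get_image, camera_model, close_job, look_for, outline_of, pinpoint, tip_extent gives the robot as it stands.
- The arm moves only by the shell command python3 -m jog 'ROWS'. ROWS is text: rows parted by semicolons, each of 7 numbers parted by spaces: the shift along the tool's x, y, z as a fraction of full scale, then the turn, a rotation vector about the tool's x, y, z as a fraction of full scale, then the closure, from -1 (fully open) to 1 (shut). A call has 1 to 8 rows; each row is the pose to reach, as a shift and turn from the pose commanded when the call began, along the tool's axes at that moment; what a row does not reach only later rows make up. Full scale, the value 1, is 0.2 m for a shift and 30 degrees for a turn. A row lasts 1/10 s, in which the tool goes at most 50 mm and 8.59 degrees, less where a joint would pass 70% of its speed; a pose out of reach is approached as far as the arm can. A call with a number of a shift or a turn outside -1 to 1 is refused whole. A call with a gripper value outside its range is refused whole. The fingers move at their own pace and stop on an object; the grip force is fixed at half the most. Time passes only in rows, so rows that repeat a pose let the fingers close. It gives the time, the measured TCP pose, the force, the opening and the grip force at its end, in the units of the state.
- get_obs(): the state, without advancing time (a new reading comes with each control period).
- get_image(name): name is "scene" or "side" or "wrist"; returns the picture (420x560x3 uint8, red, green, blue); there is no depth.
- camera_model(name): a dict with "fx", "fy", "cx", "cy" (pixels), "origin" and "orientation" of the camera in the world; the wrist camera has in their place "tool_from_camera" (4x4, takes a point from camera to tool coordinates, whose origin is the TCP and whose axes are the flange's). Camera axes: x right, y down, z forward; pixel columns grow to the right and rows downward; lengths in mm; the calibration is good to about 2 mm. A picture is of the moment at which its call begins: read the wrist's pose just before it. camera_model takes no time and is no camera call.
- close_job(): hands the job in; it is judged then, once.
Trained networks look in the newest picture that a camera, given by its name, has taken for a name from the list of things; names that differ only in an ending like _2 or _b are one class to them, and where a whole thing is asked for, a point or a joint stands for the part that bears it (a point fixed in the world has none). Each returns a list of dicts, best first, with "confidence" (0 to 1); they miss things now and then, are a little off and sometimes report something else, mostly with a low value. They report only what shows in the picture. A call takes as long as a camera call. They do not tell look-alikes from the thing itself.
- look_for(target, camera): "xyz" ([x, y, z] in mm, in the coordinates of the camera as it stood for that picture, good to about 4 mm: the middle of the surface that is visible of it).
- outline_of(target, camera): "mask" (420x560 bool, what is visible of it).
- pinpoint(target, camera): "xyz" ([x, y, z] in mm, in the coordinates of the camera as it stood for that picture, good to about 4 mm: a listed point, or the origin of a listed thing).
The state is a dict: "t": time; "qpos": joint angles; "qvel": joint speeds; "joint_torque": joint torques, N m; "ee_pos": TCP position; "orientation": TCP orientation; "ft_force": force on the tool from outside, world axes, zero at the start; "moment": the same for the moment, N m; "width": finger opening in mm; "grasp_force": force on a finger pad.
Only numpy, scipy, OpenCV 4.12 (cv2) and the standard library are available. Lean on these libraries where they do the work, as an engineer would, in place of code of your own. Each camera call takes 0.05 s, during which the arm holds its last target. There are 200 camera calls.

## Task

Set the amber glass date jar gently down into the square well of the wooden tray, so that it cannot turn. There, unscrew its tight cap anticlockwise until the thread lets go, lift the cap straight up off the neck and finish holding it level in the gripper, about two centimetres above the open jar and not touching it: do not put the cap down or let go. The jar stays upright in the well, and the cups, grinder, tin, bowl and spoon are left where they stand.

Things in the scene. Friction and masses are not known exactly. Their poses are not given: they have to be found in the camera images.
- jar: amber glass date jar, loose, 0.4 to 0.75 kg, upright on the counter at the start; square body 64 x 64 mm with straight sides 82 mm high, then a round neck 38 mm wide up to the rim at 114 mm; 119 mm tall with the cap on. Origin at the centre of its underside, z up, x and y square to its faces.
- cap: round brass screw cap with ribbed side, 61 mm diameter, 28 mm tall, 100 g, screwed on the jar; origin on its axis at its lower edge, z up. Screwed on, its lower edge is 91 mm above the jar's underside (9 mm above the square shoulder), its top at 119 mm. The skirt is 24 mm deep inside: the lower edge must rise above the rim to be clear.
- rim (a point): centre of the jar's rim, 114 mm above the jar's underside, axes as the jar's. A rubber seal on the rim pushes the screwed-on cap up with about 20 N, so it is tight: 0.1 to 0.4 N m to turn. On the bare counter the jar would turn along with the cap; in the well it cannot. The neck has three equal thread starts 120 degrees apart.
- cap_top (a point): centre of the cap's top, axes as the cap's. It unscrews anticlockwise seen from above. R = yaw of the cap's x minus yaw of the jar's x, modulo 120 degrees: 14 to 30 at the start, the thread lets go at 77, a hard stop comes at 107. So turn it 47 to 63 degrees against the jar; 15 more do no harm. It rises up to 3 mm on its thread, then lifts straight off.
- tray: rectangular wooden tray 240 x 360 mm (x, y), fixed to the counter; floor 8 mm above the counter, rim 30 mm high and 8 mm thick; origin at the centre of its underside. Near its -y end a square well is fenced on its floor by dark rails; the cups stand towards its +y end.
- well (a point): centre of the square well's floor, 8 mm above the counter, 100 mm from the tray's centre towards the tray's -y end. The well is 70 x 70 mm inside, its sides parallel to the tray's; the rails are 14 mm high above this point and 9 mm thick. The jar's foot goes in with 3 mm to spare on each side and can then turn at most about 0.1 rad either way. Axes as the tray's.
- cup1: white ceramic finjan cup without handle, loose, open upwards, 62 mm wide at the rim, 48 mm tall, standing on the tray's floor at the end away from the well; origin at the centre of its underside. Leave alone.
- cup2: white ceramic finjan cup without handle, loose, open upwards, 62 mm wide at the rim, 48 mm tall, standing on the tray's floor at the end away from the well; origin at the centre of its underside. Leave alone.
- cup3: white ceramic finjan cup without handle, loose, open upwards, 62 mm wide at the rim, 48 mm tall, standing on the tray's floor at the end away from the well; origin at the centre of its underside. Leave alone.
- grinder: white ceramic hand grinder with a steel top and a crank lever on top, loose, 0.9 kg, 84 mm across at the foot, 183 mm tall to the crank's knob; the crank reaches 72 mm towards its own -y, at 155 mm height. Origin at the centre of its underside. Leave alone.
- tin: round dark steel tea tin, loose, 76 mm diameter, 120 mm tall; origin at the centre of its underside. Leave alone.
- bowl: white ceramic sugar bowl, loose, empty, 100 mm wide, 45 mm tall; origin at the centre of its underside. Leave alone.
- spoon: steel sugar spoon with a wooden handle lying on the counter, loose, 140 mm long along its x; origin at its middle underneath. Leave alone.
Mind the look-alikes: they are no part of the job. Several things have the shape of the cap; the one meant has the colours described above.

How it is judged (in metres and radians):
On the way, in this order (a step that is already met when the one before it is completed fails the run):
1. the jar stands upright on the floor of the tray's well with its cap still on (z of jar in the frame of well below 0.004 m and horizontal distance between jar and well below 0.007 m and angle between jar's own z axis and vertical below 0.06 rad and z of cap in the frame of jar below 0.096 m), for 0.2 s.
2. the cap has come off its thread while the jar stands in the well (z of jar in the frame of well below 0.004 m and horizontal distance between jar and well below 0.007 m and angle between jar's own z axis and vertical below 0.06 rad and z of cap in the frame of jar above 0.104 m and horizontal distance between cap and jar below 0.02 m), for 0.1 s.
At the end, for the whole second after the job is handed in: The jar rests on the well's floor (within 7 mm of its centre, 4 mm of its floor, tilt under 0.06 rad). The gripper holds the cap still, level within 0.2 rad, within 20 mm of the jar's axis, its lower edge 3 to 51 mm above the rim, touching only the fingers (z of jar in the frame of well below 0.004 m and horizontal distance between jar and well below 0.007 m and angle between jar's own z axis and vertical below 0.06 rad and z of cap in the frame of jar between 0.117 and 0.165 m and horizontal distance between cap and jar below 0.02 m and angle between cap's own z axis and vertical below 0.2 rad and contact force between the fingers and cap above 1 N and contact force between each of cap, the fingers and jar below 0.05 N and linear speed of each of cap, jar below 0.03 m/s); the arm keeps its last pose, push and grip.
It fails at once if the cap comes off while the jar is not in the well (z of cap in the frame of jar above 0.102 m and (z of jar in the frame of well above 0.012 m or horizontal distance between jar and well above 0.012 m)).
It fails at once if the jar is tipped over (more than 0.5 rad) (angle between jar's own z axis and vertical above 0.5 rad).
It fails at once if the jar is banged down on the tray (over 120 N) (contact force between jar and tray above 120 N).
It fails at once if a cup, the grinder, the tin, the bowl or the spoon is moved more than 25 mm (distance of any of cup1, cup2, cup3, grinder, tin, bowl, spoon from where it was at the start of the episode above 0.025 m).
It fails at once if a cup, the grinder or the tin is tipped (more than 0.5 rad) (angle between any of cup1, cup2, cup3, grinder, tin's own z axis and vertical above 0.5 rad).
It also fails if it takes over 67 s, if anything falls off the work surface, if the arm or the gripper's body presses on something with over 40 N, if the wrist force passes 120 N, or if a joint passes its speed limit or range.

## Working session

There is one attempt and no reset: what is moved stays moved. The work goes in short steps, Python scripts to look and compute and a shell command to move; the robot and the scene stay as the last step left them, time stands still between calls to the robot, and variables do not carry over. Pictures are saved under pics/ and viewed, at most 10 in all, crops included, and the job is handed in when it is done.

```bash
mkdir -p pics; cat > h.py <<'E'
import numpy as np,cv2
from scipy.spatial.transform import Rotation as R
from workcell import *
def cam(name):
    m=camera_model(name)
    if name=="wrist":
        o=get_obs();T=np.eye(4);T[:3,:3]=R.from_rotvec(o["orientation"]).as_matrix();T[:3,3]=o["ee_pos"]
        return m,T@np.array(m["tool_from_camera"])
    T=np.eye(4);q=np.array(m["orientation"]);T[:3,:3]=q if q.shape==(3,3) else R.from_rotvec(q).as_matrix();T[:3,3]=m["origin"]
    return m,T
def W(T,p): return T[:3,:3]@np.array(p)+T[:3,3]
E
python3 - <<'E'
from h import *
ims=[]
print(get_obs()); print(tip_extent)
for c in ["scene","side"]:
    m,T=cam(c); im=get_image(c); cv2.imwrite(f"pics/{c}0.png",im[:,:,::-1])
    print(c,m)
    for t in ["jar","cap","well","tray","grinder","tin","cup1","bowl","spoon","cap_top","rim"]:
        for d in pinpoint(t,c)[:4]: print(t,W(T,d["xyz"]).round(0),round(d["confidence"],2))
E
```

```text
{'t': 0.0, 'qpos': array([ 1.13903056e+00,  4.23840194e-01,  1.63067964e+00, -4.77771266e-06,
        1.08858586e+00, -1.90264020e-02]), 'qvel': array([ 7.21462834e-04,  1.74409024e-03, -7.03041808e-07, -3.96265830e-04,
       -3.32918803e-04,  2.34305746e-04]), 'joint_torque': array([-1.57892737e-04, -5.44626939e+01, -2.73662639e+01,  6.44410145e-02,
        2.29004648e-02, -1.07688616e-04]), 'ee_pos': array([250.46013458, 572.0139547 , 217.20617002]), 'orientation': array([-6.43665337e-01, -3.07460490e+00,  2.31781367e-03]), 'ft_force': array([-0.50769772,  0.16994337, -0.29921843]), 'moment': array([ 0.01759915,  0.02482963, -0.01569131]), 'grasp_force': 0.0, 'width': 87.60673888086727}
17.0
scene {'fx': 382.44677216771066, 'fy': 382.44677216771066, 'cx': 280.2968455906785, 'cy': 207.36454371242127, 'origin': array([1225.72089928, -682.9007593 ,  839.28312994]), 'orientation': array([-2.10576966, -0.82676214,  0.40581017])}
jar [ 483. -403.   -1.] 0.93
cap [452. 280.   6.] 0.67
cap [ 484. -402.   86.] 0.6
cap [ 371. -393.    3.] 0.47
cap [ 711. -156.    0.] 0.47
well [531. 166.   
[... 573 characters left out ...]
 209.2190556479673, 'origin': array([ 291.97707573, -700.77504577, 1024.55073806]), 'orientation': array([-2.4289735 ,  0.45218391, -0.15936792])}
jar [ 478. -406.   -3.] 0.73
cap [ 363. -396.   -1.] 0.94
cap [ 481. -410.   89.] 0.59
cap [ 393. -299.    0.] 0.57
well [528. 168.  11.] 0.61
tray [502. 261.   2.] 0.95
grinder [ 479. -106.    4.] 0.6
grinder [502. 262.   1.] 0.57
tin [ 708. -157.    1.] 0.63
cup1 [447. 279.   8.] 0.83
cup1 [488. 392.  11.] 0.77
cup1 [552. 315.   9.] 0.71
bowl [775.   4.   1.] 0.59
spoon [ 706. -304.    2.] 0.97
cap_top [ 401. -302.   26.] 0.92
cap_top [ 484. -403.  122.] 0.85
cap_top [ 364. -399.   28.] 0.77
rim [ 481. -401.  116.] 0.62
rim [530. 166.  12.] 0.61
```

View pics/scene0.png

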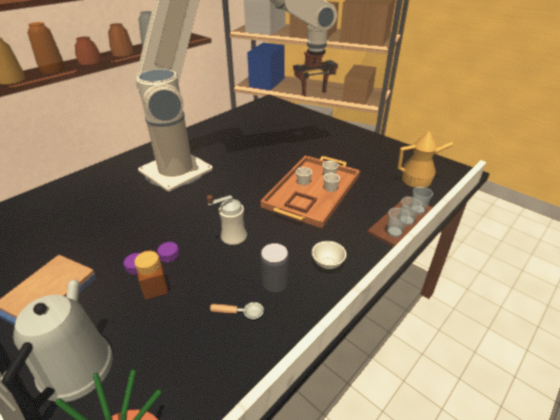

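View pics/side0.png

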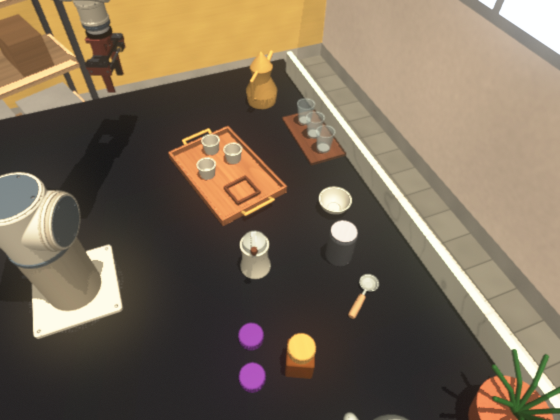

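The scene shows the amber jar with its brass cap at about (150,275) and the two purple look-alike caps at (133,262) and (168,251). The grinder is at (232,222), in the way. The well is the dark square at (300,201). In the side picture the jar is at (300,355) and the well at (241,190). Next I'll work out the first waypoint, over the well.

```bash
cat >> h.py <<'E'
def go(x,y,z,yaw=None):
    "shift (fraction of 200 mm) and turn (of 30 deg) from here to a tool-down pose; yaw = heading of tool y, mod pi"
    o=get_obs();r=R.from_rotvec(o["orientation"]).as_matrix()
    h=np.arctan2(r[1,1],r[0,1]);d=r.T@(np.array([x,y,z])-o["ee_pos"])
    s="heading y %.3f"%h
    if yaw is not None:
        b=(yaw-h+np.pi/2)%np.pi-np.pi/2
        yaw=h+b;t=np.array([[np.sin(yaw),np.cos(yaw),0],[-np.cos(yaw),np.sin(yaw),0],[0,0,-1]])
        t=np.column_stack([np.cross([np.cos(yaw),np.sin(yaw),0],[0,0,-1]),[np.cos(yaw),np.sin(yaw),0],[0,0,-1]])
        s+=" turn "+str((np.degrees(R.from_matrix(r.T@t).as_rotvec())/30).round(3))
    print("shift",(d/200).round(3),s,"q6 %.2f"%o["qpos"][5],"pos",o["ee_pos"].round(1))
E
python3 - <<'E'
from h import *
go(480,130,350); go(430,-340,330)
print(np.array(camera_model("wrist")["tool_from_camera"]).round(2),camera_model("wrist")["fx"])
E
```

```text
shift [-1.938 -1.567 -0.66 ] heading y 1.158 q6 -0.02 pos [250.7 572.5 217.9]
shift [-2.652 -3.82  -0.56 ] heading y 1.158 q6 -0.02 pos [250.7 572.5 217.9]
[[   0.     -0.96   -0.28   75.53]
 [   1.     -0.      0.     -0.89]
 [  -0.     -0.28    0.96 -166.57]
 [   0.      0.      0.      1.  ]] 331.4810174578387
```

```bash
python3 -m jog '-0.2 -0.1 -0.2 0 0 0 -1;-0.45 -0.25 -0.4 0 0 0 -1;-0.7 -0.45 -0.4 0 0 0 -1;-0.9 -0.6 -0.4 0 0 0 -1;-1 -0.65 -0.4 0 0 0 -1;-1 -0.65 -0.4 0 0 0 -1'; python3 -m jog '-0.2 -0.15 0 0 0 0 -1;-0.4 -0.3 0 0 0 0 -1;-0.6 -0.4 0 0 0 0 -1;-0.8 -0.5 0 0 0 0 -1;-1 -0.65 0 0 0 0 -1;-1 -0.65 0 0 0 0 -1;-1 -0.65 0 0 0 0 -1;-1 -0.65 0 0 0 0 -1'
python3 - <<'E'
from h import *
m,T=cam("wrist"); im=get_image("wrist"); cv2.imwrite("pics/w1.png",im[:,:,::-1])
for t in ["well","tray","cup1"]:
    for d in pinpoint(t,"wrist")[:3]: print(t,W(T,d["xyz"]).round(1),round(d["confidence"],2))
print(m); go(482,-404,300)
E
```

```text
t: 1.8
ee_pos: [383.6, 370.0, 298.7]
orientation: [0.649, 3.073, -0.0]
ft_force: [-0.9, 0.9, 0.9]
width: 88.1
grasp_force: 0.0
t: 2.6
ee_pos: [512.2, 174.9, 297.8]
orientation: [-0.643, -3.074, -0.0]
ft_force: [0.2, 0.3, 0.7]
width: 87.9
grasp_force: 0.0
well [531.6 163.3   8.5] 0.96
tray [5.099e+02 2.671e+02 3.000e-01] 0.96
tray [775.9   2.7  -4.5] 0.32
cup1 [549.9 317.6   5.1] 0.72
cup1 [496.3 381.1   6.7] 0.68
cup1 [451.6 279.4   8.8] 0.56
{'fx': 331.4810174578387, 'fy': 331.4810174578387, 'cx': 281.8464642389016, 'cy': 212.84364075487105, 'tool_from_camera': array([[ 2.27321620e-04, -9.60684211e-01, -2.77643287e-01,
         7.55311114e+01],
       [ 9.99999314e-01, -1.00627461e-04,  1.16693863e-03,
        -8.90545062e-01],
       [-1.14899805e-03, -2.77643362e-01,  9.60683529e-01,
        -1.66571707e+02],
       [ 0.00000000e+00,  0.00000000e+00,  0.00000000e+00,
         1.00000000e+00]])}
shift [-1.018 -2.715 -0.01 ] heading y 1.160 q6 -0.85 pos [512.2 175.1 298. ]
```

View pics/w1.png

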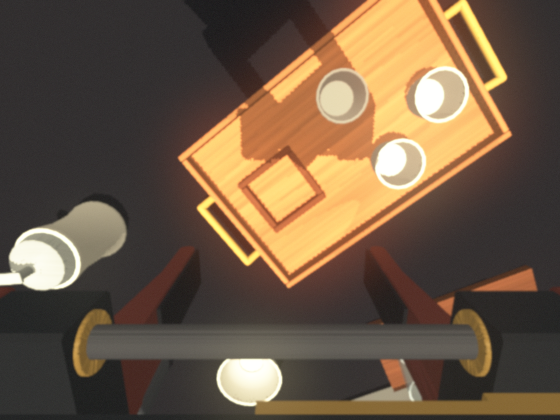

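The wrist view shows the well's rails with corners near (241,187), (284,149), (324,188) and (279,229). The tray's corners are at (181,158), (289,286) and (510,133), the cups are to its right, and the grinder is at (50,260).

```bash
cat >> h.py <<'E'
def ray(m,T,px,z):
    px=np.atleast_2d(px).astype(float)
    d=np.c_[(px[:,0]-m["cx"])/m["fx"],(px[:,1]-m["cy"])/m["fy"],np.ones(len(px))]@T[:3,:3].T
    return T[:3,3]+d*((z-T[2,3])/d[:,2])[:,None]
E
python3 - <<'E'
from h import *
m,T=cam("wrist")
a=ray(m,T,[[181,158],[289,286],[510,133]],30); print(a.round(1)); 
for i,j in((0,1),(1,2)): v=a[j]-a[i]; print(np.linalg.norm(v),np.degrees(np.arctan2(v[1],v[0])))
b=ray(m,T,[[241,187],[284,149],[324,188],[279,229]],22); print(b.round(1),b.mean(0))
E
python3 -m jog '-0.15 -0.2 0 0 0 0 -1;-0.3 -0.45 0 0 0 0 -1;-0.35 -0.7 0 0 0 0 -1;-0.4 -0.9 0 0 0 0 -1;-0.4 -0.9 0 0 0 0 -1'; python3 -m jog '-0.15 -0.2 0 0 0 0 -1;-0.3 -0.45 0 0 0 0 -1;-0.35 -0.7 0 0 0 0 -1;-0.4 -0.9 0 0 0 0 -1;-0.4 -0.9 0 0 0 0 -1';  python3 -m jog '-0.1 -0.2 0 0 0 0 -1;-0.2 -0.45 0 0 0 0 -1;-0.2 -0.7 0 0 0 0 -1;-0.2 -0.9 0 0 0 0 -1;-0.2 -0.9 0 0 0 0 -1;-0.2 -0.9 0 0 0 0 -1'
python3 - <<'E'
from h import *
m,T=cam("wrist"); im=get_image("wrist"); cv2.imwrite("pics/w2.png",im[:,:,::-1])
for t in ["jar","cap_top","rim"]:
    for d in pinpoint(t,"wrist")[:3]: print(t,W(T,d["xyz"]).round(1),round(d["confidence"],2))
go(482,-404,80)
E
```

```text
[[437.4  64.1  30. ]
 [663.9 120.1  30. ]
 [577.  464.3  30. ]]
233.35709048749814 13.878899756962475
355.0066248000995 104.16907542136602
[[504.4 117.6  22. ]
 [481.  191.4  22. ]
 [550.8 220.5  22. ]
 [580.2 140.8  22. ]] [529.10497845 167.58620884  22.        ]
t: 3.3
ee_pos: [512.8, -26.9, 298.1]
orientation: [-0.65, -3.074, 0.002]
ft_force: [1.0, -0.2, 0.4]
width: 87.8
grasp_force: 0.0
t: 3.8
ee_pos: [514.6, -223.8, 298.0]
orientation: [0.649, 3.073, -0.002]
ft_force: [-0.1, -0.0, 0.3]
width: 88.0
grasp_force: 0.0
t: 4.4
ee_pos: [479.9, -400.1, 297.7]
orientation: [-0.645, -3.075, -0.001]
ft_force: [0.5, 0.4, -0.5]
width: 87.4
grasp_force: 0.0
jar [ 4.772e+02 -4.046e+02 -4.000e-01] 0.66
cap_top [ 480.5 -403.6  121. ] 0.79
cap_top [ 389.7 -303.    24.8] 0.66
cap_top [ 366.5 -397.1   24.6] 0.64
shift [-0.017 -0.019  1.09 ] heading y 1.160 q6 -1.87 pos [ 480.4 -399.2  298.1]
```

View pics/w2.png

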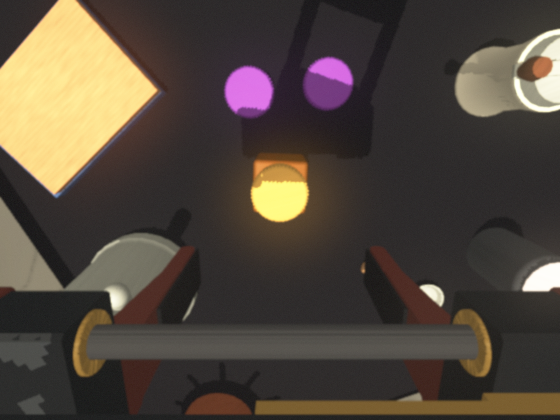

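The brass cap sits at (280,193), with a strip of amber shoulder behind it between x=254 and x=307. That puts the jar's faces almost square to the tool already. I'll enlarge it to get the exact yaw.

```bash
python3 - <<'E'
from h import *
a=cv2.imread("pics/w2.png")[145:230,235:325]; b=cv2.imread("pics/side0.png")[325:385,275:325]
a=cv2.resize(a,None,fx=5,fy=5,interpolation=cv2.INTER_CUBIC); b=cv2.resize(b,None,fx=6,fy=6,interpolation=cv2.INTER_CUBIC)
o=np.zeros((430,760,3),np.uint8); o[:a.shape[0],:a.shape[1]]=a; o[:b.shape[0],455:455+b.shape[1]]=b
o=cv2.convertScaleAbs(o,alpha=1.5,beta=10); cv2.imwrite("pics/c3.png",o)
E
```

```text
(no output)
```

View pics/c3.png

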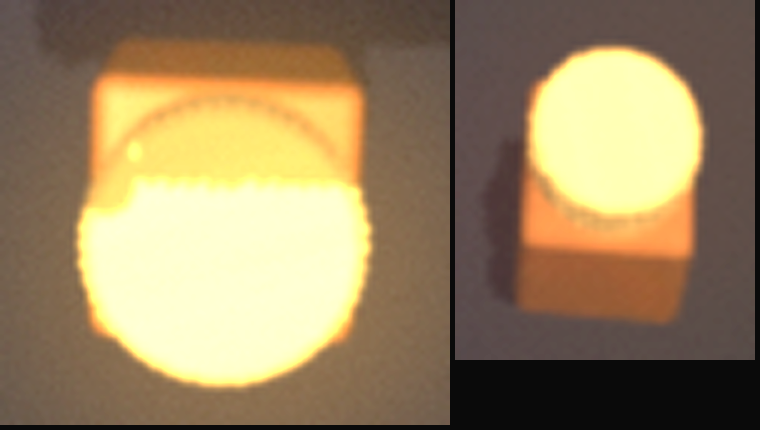

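The shoulder's back edge runs from about (254,160) to (307.4,162.2), so it is about 2° off the tool's y axis.

```bash
python3 - <<'E'
from h import *
m,T=cam("wrist")
a=ray(m,T,[[254,160],[307.4,162.2]],82); v=a[1]-a[0]; print(a.round(1),np.linalg.norm(v),"heading",np.arctan2(v[1],v[0]))
n=np.array([v[1],-v[0],0])/np.linalg.norm(v); print("centre",a.mean(0)+32*n, a.mean(0)-32*n)
c=ray(m,T,[[235+79/5,145+245/5],[235+371/5,145+245/5],[280,145+387/5],[280,145+97/5]],119); print(c.round(1),c[:2].mean(0),c[2:].mean(0))
h=np.arctan2(v[1],v[0]); go(481,-404,80,h); go(481,-404,200,h)
E
```

```text
[[ 441.7 -417.6   82. ]
 [ 468.5 -362.3   82. ]] 61.44564371000781 heading 1.1194023051277084
centre [ 483.89127691 -403.92522834   82.        ] [ 426.30152483 -376.00712569   82.        ]
[[ 470.1 -431.3  119. ]
 [ 495.  -374.1  119. ]
 [ 511.7 -415.5  119. ]
 [ 453.6 -390.1  119. ]] [ 482.5754773  -402.71710871  119.        ] [ 482.69523985 -402.77383936  119.        ]
shift [-0.012 -0.021  1.09 ] heading y 1.160 turn [0.001 0.    0.078] q6 -1.87 pos [ 480.4 -399.2  298.1]
shift [-0.012 -0.021  0.49 ] heading y 1.160 turn [0.001 0.    0.078] q6 -1.87 pos [ 480.4 -399.2  298.1]
```

```bash
python3 -m jog '-0.02 -0.014 0.2 0 0 0.078 -1;-0.02 -0.014 0.45 0 0 0.078 -1;-0.02 -0.014 0.7 0 0 0.078 -1;-0.02 -0.014 0.75 0 0 0.078 -1;-0.02 -0.014 0.75 0 0 0.078 -1'
python3 - <<'E'
from h import *
m,T=cam("wrist"); im=get_image("wrist")
for t in ["jar","cap_top"]:
    for d in pinpoint(t,"wrist")[:2]: print(t,W(T,d["xyz"]).round(1),round(d["confidence"],2))
    for d in look_for(t,"side")[:0]: pass
go(483,-403.4,64,1.1194)
E
```

```text
t: 5.1
ee_pos: [481.8, -403.7, 146.8]
orientation: [-0.704, -3.059, -0.003]
ft_force: [0.1, 0.2, 0.3]
width: 88.1
grasp_force: 0.0
jar [ 481.3 -401.    -2.8] 0.83
cap_top [ 365.3 -397.1   24.5] 0.8
cap_top [ 478.4 -403.8  122.4] 0.63
shift [0.009 0.012 0.434] heading y 1.117 turn [-0.002  0.008 -0.004] q6 -1.84 pos [ 483.3 -406.2  150.8]
```

```bash
python3 -m jog '0 0.005 0.15 0 0 0 -1;0 0.005 0.3 0 0 0 -1;0 0.005 0.41 0 0 0 -1;0 0.005 0.41 0 0 0 -1;0 0.005 0.41 0 0 0 -1'
python3 - <<'E'
from h import *
for i in range(4): go(483,-403.4,64,1.1194); get_image("side")
print(get_obs()["ft_force"])
E
```

```text
t: 5.85
ee_pos: [483.0, -404.9, 67.3]
orientation: [0.706, 3.06, -0.001]
ft_force: [0.4, -0.3, 0.6]
width: 87.5
grasp_force: 0.0
shift [0.003 0.007 0.017] heading y 1.117 turn [-0.001  0.003 -0.004] q6 -1.83 pos [ 483.  -404.9   67.3]
shift [0.006 0.007 0.019] heading y 1.117 turn [-0.001  0.005 -0.004] q6 -1.83 pos [ 483.3 -405.2   67.9]
shift [0.006 0.008 0.02 ] heading y 1.117 turn [-0.002  0.006 -0.004] q6 -1.83 pos [ 483.5 -405.3   68.1]
shift [0.006 0.007 0.02 ] heading y 1.117 turn [-0.002  0.006 -0.004] q6 -1.83 pos [ 483.4 -405.3   68. ]
[0.70350102 0.3782522  0.70855683]
```

Close the gripper, 4 mm lower. Then test the lift.

```bash
python3 -m jog '0.005 0.007 0.02 0 0 0 -1;0.005 0.007 0.02 0 0 0 0;0.005 0.007 0.02 0 0 0 1;0.005 0.007 0.02 0 0 0 1;0.005 0.007 0.02 0 0 0 1;0.005 0.007 0.02 0 0 0 1;0.005 0.007 0.02 0 0 0 1;0.005 0.007 0.02 0 0 0 1'; python3 -m jog '0 0 0 0 0 0 1;0 0 0 0 0 0 1;0 0 0 0 0 0 1;0 0 -0.05 0 0 0 1;0 0 -0.1 0 0 0 1;0 0 -0.15 0 0 0 1;0 0 -0.15 0 0 0 1'
python3 - <<'E'
from h import *
get_image("wrist"); m,T=cam("wrist"); im=get_image("wrist"); cv2.imwrite("pics/w4.png",im[:,:,::-1])
go(483,-403.4,64,1.1194)
E
```

```text
t: 6.85
ee_pos: [482.1, -403.0, 62.1]
orientation: [0.706, 3.061, -0.001]
ft_force: [-1.2, -3.3, 1.4]
width: 63.7
grasp_force: 30.0
t: 7.55
ee_pos: [483.0, -403.0, 93.8]
orientation: [0.706, 3.059, -0.002]
ft_force: [0.2, -1.0, -6.0]
width: 64.1
grasp_force: 30.0
shift [-0.006 -0.003  0.142] heading y 1.117 turn [ 0.     0.001 -0.004] q6 -1.83 pos [ 482.2 -402.4   92.4]
```

```bash
python3 -m jog '0 0 -0.15 0 0 0 1;0 0 -0.35 0 0 0 1;0 0 -0.55 0 0 0 1;0 0 -0.75 0 0 0 1;0 0 -0.95 0 0 0 1;0 0 -1 0 0 0 1;0 0 -1 0 0 0 1'; python3 -m jog '0.08 0.2 0 0 0 0 1;0.16 0.4 0 0 0 0 1;0.24 0.6 0 0 0 0 1;0.31 0.8 0 0 0 0 1;0.35 0.89 0 0 0 0 1'; python3 -m jog '0.08 0.2 0 0 0 0 1;0.16 0.4 0 0 0 0 1;0.24 0.6 0 0 0 0 1;0.31 0.8 0 0 0 0 1;0.35 0.89 0 0 0 0 1'; python3 -m jog '0.08 0.2 0 0 0 0 1;0.16 0.4 0 0 0 0 1;0.24 0.6 0 0 0 0 1;0.31 0.8 0 0 0 0 1;0.33 0.85 0 0 0 0 1;0.34 0.87 0 0 0 0 1;0.34 0.87 0 0 0 0 1'; python3 -m jog '0 0 0 0 0 0.2 1;0 0 0 0 0 0.4 1;0 0 0 0 0 0.6 1;0 0 0 0 0 0.83 1;0 0 0 0 0 0.83 1'; python3 -m jog '0 0 0 0 0 0.2 1;0 0 0 0 0 0.4 1;0 0 0 0 0 0.6 1;0 0 0 0 0 0.83 1;0 0 0 0 0 0.83 1;0 0 0 0 0 0.83 1'
python3 - <<'E'
from h import *
m,T=cam("wrist"); im=get_image("wrist"); cv2.imwrite("pics/w5.png",im[:,:,::-1])
for t in ["jar","cap_top","well"]:
  for c in ["wrist","scene","side"]:
    if t=="jar" and c!="wrist": get_image(c)
    mm,T=cam(c)
    for d in pinpoint(t,c)[:2]: print(c,t,W(T,d["xyz"]).round(1),round(d["confidence"],2))
go(530,166,200,0.245)
E
```

```text
t: 8.35
ee_pos: [482.5, -402.9, 292.8]
orientation: [0.706, 3.059, -0.002]
ft_force: [-0.0, -0.2, -6.2]
width: 63.7
grasp_force: 30.0
t: 8.85
ee_pos: [495.5, -208.1, 288.4]
orientation: [-0.703, -3.056, -0.003]
ft_force: [-0.3, -0.0, -6.7]
width: 63.9
grasp_force: 30.0
t: 9.35
ee_pos: [510.6, -18.1, 288.7]
orientation: [-0.702, -3.057, -0.0]
ft_force: [-0.7, -0.4, -6.1]
width: 64.0
grasp_force: 30.0
t: 10.05
ee_pos: [526.3, 164.5, 290.0]
orientation: [-0.705, -3.058, 0.003]
ft_force: [0.4, 0.3, -6.0]
width: 63.5
grasp_force: 30.0
t: 10.55
ee_pos: [527.0, 163.2, 291.3]
orientation: [-1.354, -2.834, 0.002]
ft_force: [0.5, 0.0, -5.6]
width: 63.5
grasp_force: 30.0
t: 11.15
ee_pos: [527.2, 164.2, 291.7]
orientation: [-1.924, -2.483, 0.001]
ft_force: [0.4, 0.3, -5.7]
width: 63.9
grasp_force: 30.0
wrist jar [522.8 160.6 228. ] 0.87
scene jar [525.9 166.8 228.5] 0.63
scene jar [5.068e+02 2.633e+02 4.000e-01] 0.46
side jar [522.9 163.4 231.3] 0.83
wrist cap_top [524.8 163.3 353.4] 0.61
scene cap_top [ 369.8 -392.7   31.4] 0.66
scene cap_top [ 401.5 -299.4   30.1] 0.63
side cap_top [523.8 165.1 348.6] 0.9
side cap_top [ 395.2 -299.7   26.6] 0.78
wrist well [532.5 167.7   9.5] 0.79
scene well [527.2 164.5 227. ] 0.7
scene well [530.2 164.2   7.8] 0.68
side well [530.3 165.4   8.5] 0.75
shift [0.002 0.014 0.46 ] heading y 0.248 turn [-0.     0.     0.006] q6 0.03 pos [527.4 165.  292. ]
```

View pics/w5.png

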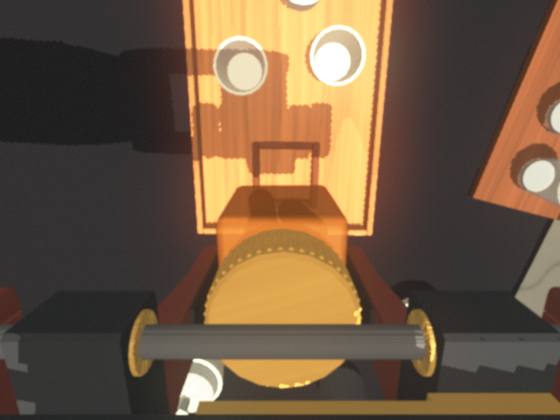

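The jar is held upright with the cap on, and the tray's edges run symmetrically in the picture, so the yaw fits. The well's far rail shows at (285,145). I'll lower to about 12 mm above the rails and compare the edges there.

```bash
python3 -m jog '0.003 0.014 0.15 0 0 0 1;0.003 0.014 0.35 0 0 0 1;0.003 0.014 0.55 0 0 0 1;0.003 0.014 0.75 0 0 0 1;0.003 0.014 0.9 0 0 0 1;0.003 0.014 0.95 0 0 0 1;0.003 0.014 0.95 0 0 0 1;0.003 0.014 0.95 0 0 0 1'
python3 - <<'E'
from h import *
get_image("side"); m,T=cam("wrist"); im=get_image("wrist")[100:300,160:420]; cv2.imwrite("pics/w6.png",cv2.resize(im[:,:,::-1],None,fx=3,fy=3,interpolation=cv2.INTER_CUBIC))
for t in ["jar","well"]:
  for c in ["wrist","scene","side"]:
    if t=="jar" and c!="wrist": get_image(c)
    mm,T=cam(c)
    for d in pinpoint(t,c)[:1]: print(c,t,W(T,d["xyz"]).round(1),round(d["confidence"],2))
go(530,166,71,0.245)
E
```

```text
t: 12.55
ee_pos: [531.2, 166.6, 103.3]
orientation: [1.929, 2.478, 0.003]
ft_force: [1.3, 0.4, -5.5]
width: 63.9
grasp_force: 30.0
wrist jar [529.7 163.   37.6] 0.68
scene jar [534.9 167.3  41. ] 0.7
side jar [526.6 162.2  39.9] 0.91
scene well [530.9 164.8   4.7] 0.65
side well [530.7 164.6   9.7] 0.74
shift [-0.001 -0.     0.156] heading y 0.248 turn [0.001 0.    0.006] q6 0.03 pos [530.  166.3 102.3]
```

View pics/w6.png

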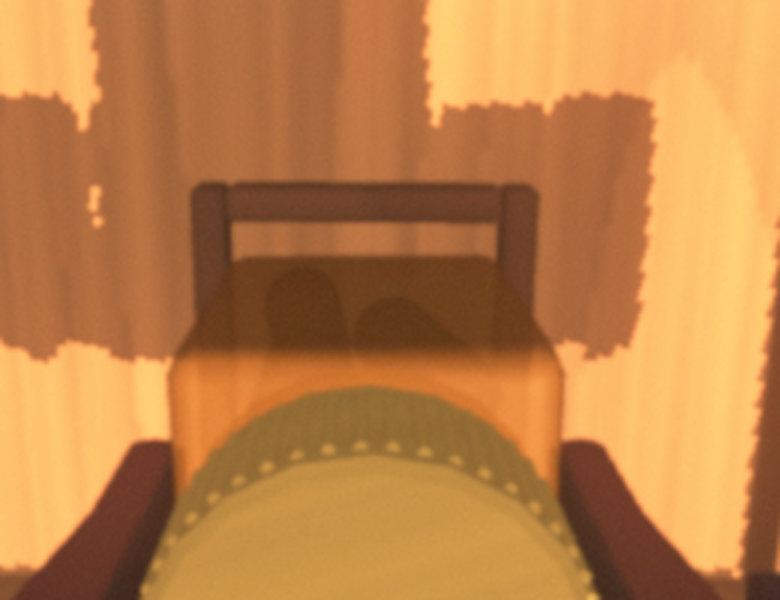

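The jar's lower edge spans x=240 to 492 in the crop and the well's inner rails span 230 to 498, so it is centred and square along the jaws. I'll check the other axis from the rail's inner edge (row 221) against the jar's lower edge (row 257).

```bash
python3 - <<'E'
from h import *
m,T=cam("wrist"); o=get_obs(); r=R.from_rotvec(o["orientation"]).as_matrix(); z=o["ee_pos"][2]
for n,row,h,off in (("well inner",221,22,35),("well outer top",190,22,44),("jar foot",257,z-62.5,32),("jar shoulder",352,z+19.5,32)):
    p=ray(m,T,[[160+365/3,100+row/3]],h)[0]; print(n,(r.T@(p-o["ee_pos"])).round(1),"centre x",((r.T@(p-o["ee_pos"]))[0]-off).round(1))
for a,b,row,h in ((230,498,221,22),(192,538,190,22),(240,492,257,z-62.5),(172,562,360,z+19.5)):
    p=ray(m,T,[[160+a/3,100+row/3],[160+b/3,100+row/3]],h); q=(p-o["ee_pos"])@r; print(q[:,1].round(1),q[:,1].mean().round(1))
go(530,166,71,.245)
E
```

```text
well inner [34.5 -0.  80.3] centre x -0.5
well outer top [42.2 -0.  80.3] centre x -1.8
jar foot [29.  -0.  62.5] centre x -3.0
jar shoulder [ 30.6   0.  -19.5] centre x -1.4
[-33.7  33.2] -0.3
[-42.9  42.8] -0.0
[-29.3  29.7] 0.2
[-29.8  30.6] 0.4
shift [-0.001 -0.     0.156] heading y 0.248 turn [0.001 0.    0.006] q6 0.03 pos [530.  166.3 102.3]
```

It is centred to within about 1 mm on both axes, so I'll lower it gently.

```bash
python3 -m jog '0 0 0.03 0 0 0 1;0 0 0.06 0 0 0 1;0 0 0.09 0 0 0 1;0 0 0.115 0 0 0 1;0 0 0.13 0 0 0 1;0 0 0.14 0 0 0 1;0 0 0.145 0 0 0 1;0 0 0.145 0 0 0 1'; python3 -m jog '0 0 0.003 0 0 0 1;0 0 0.006 0 0 0 1;0 0 0.009 0 0 0 1;0 0 0.012 0 0 0 1;0 0 0.012 0 0 0 1'
```

```text
t: 13.85
ee_pos: [530.0, 166.2, 73.0]
orientation: [1.93, 2.479, 0.0]
ft_force: [-0.0, 1.3, -6.3]
width: 64.1
grasp_force: 30.0
t: 14.35
ee_pos: [529.9, 166.2, 70.5]
orientation: [-1.93, -2.479, 0.0]
ft_force: [-0.4, -0.5, -5.2]
width: 63.5
grasp_force: 30.0
```

```bash
python3 -m jog '0 0 0.003 0 0 0 1;0 0 0.005 0 0 0 1;0 0 0.008 0 0 0 1;0 0 0.008 0 0 0 1;0 0 0.008 0 0 0 1'
```

```text
t: 14.85
ee_pos: [530.0, 166.3, 70.1]
orientation: [1.93, 2.479, 0.0]
ft_force: [-4.3, -0.1, 7.3]
width: 64.0
grasp_force: 30.0
```

The jar is down on the floor and the contact height agrees. I'll release, rise to cap height and check.

```bash
python3 -m jog '0 0 0 0 0 0 0.5;0 0 0 0 0 0 -1;0 0 0 0 0 0 -1;0 0 0 0 0 0 -1;0 0 0 0 0 0 -1;0 0 0 0 0 0 -1'; python3 -m jog '0 0 -0.03 0 0 0 -1;0 0 -0.1 0 0 0 -1;0 0 -0.17 0 0 0 -1;0 0 -0.21 0 0 0 -1;0 0 -0.21 0 0 0 -1;0 0 -0.21 0 0 0 -1'
python3 - <<'E'
from h import *
get_image("side"); m,T=cam("wrist"); im=get_image("wrist"); 
s=get_image("side")[150:230,190:290]
o=np.zeros((420,800,3),np.uint8); o[:,:400]=cv2.resize(im[150:420,150:410],(400,420)); o[:,400:]=cv2.resize(s,(400,420),interpolation=cv2.INTER_CUBIC)
cv2.imwrite("pics/w7.png",o[:,:,::-1])
for t in ["jar","cap_top","rim"]:
  for c in ["wrist","side"]:
    mm,T=cam(c)
    for d in pinpoint(t,c)[:1]: print(c,t,W(T,d["xyz"]).round(1),round(d["confidence"],2))
go(530,166.2,112,0.245)
E
```

```text
t: 15.45
ee_pos: [530.0, 166.3, 69.0]
orientation: [1.93, 2.479, 0.0]
ft_force: [-0.0, -0.0, -0.3]
width: 87.8
grasp_force: 0.0
t: 16.05
ee_pos: [530.1, 166.3, 111.5]
orientation: [1.929, 2.479, 0.001]
ft_force: [-0.2, 0.1, 0.4]
width: 88.0
grasp_force: 0.0
wrist jar [526.2 167.    6.5] 0.57
wrist cap_top [528.6 162.5 128.4] 0.87
side cap_top [ 366.  -398.8   28. ] 0.92
side rim [527.9 167.7 123.2] 0.94
shift [-0.     0.001 -0.007] heading y 0.248 turn [-0.001  0.     0.006] q6 0.03 pos [529.8 166.2 110.7]
```

View pics/w7.png

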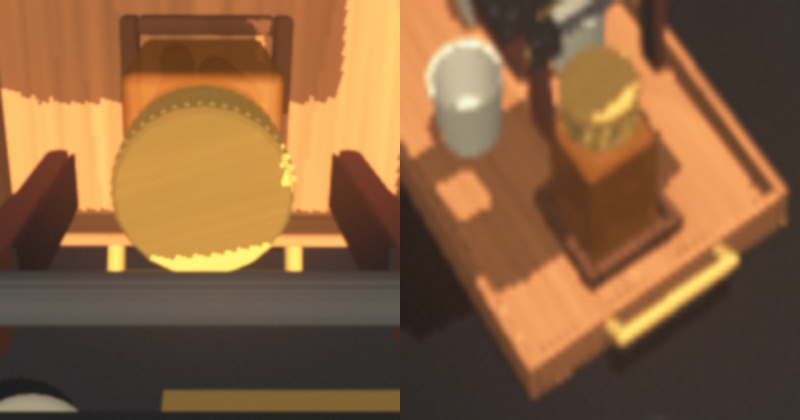

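The jar stands inside the rails with the open jaws either side of the cap. Next I'll close on the cap.

```bash
python3 -m jog '0 0 -0.003 0 0 0 0;0 0 -0.003 0 0 0 1;0 0 -0.003 0 0 0 1;0 0 -0.003 0 0 0 1;0 0 -0.003 0 0 0 1;0 0 -0.003 0 0 0 1;0 0 -0.003 0 0 0 1;0 0 -0.003 0 0 0 1'; python3 -m jog '0 0 0 0 0 -0.1 1;0 0 0 0 0 -0.2 1;0 0 0 0 0 -0.3 1;0 0 0 0 0 -0.4 1;0 0 0 0 0 -0.5 1;0 0 0 0 0 -0.6 1;0 0 0 0 0 -0.6 1'; python3 -c "
from h import *
o=get_obs();print(o['moment'],o['qpos'][5]);go(530,166,112,.248)"
```

```text
t: 17.3
ee_pos: [529.7, 166.2, 111.5]
orientation: [-1.93, -2.479, 0.001]
ft_force: [-2.2, 0.1, 1.1]
width: 60.1
grasp_force: 30.0
t: 18.0
ee_pos: [530.5, 166.3, 111.6]
orientation: [1.517, 2.75, 0.001]
ft_force: [1.3, -0.8, -1.4]
width: 60.2
grasp_force: 30.0
[-0.09161656 -0.2319957   0.01877899] -0.28005243253386963
shift [ 0.    -0.003 -0.002] heading y 0.563 turn [0.002 0.001 0.601] q6 -0.28 pos [530.5 166.3 111.6]
```

```bash
python3 -m jog '0 0 0 0 0 -0.15 1;0 0 -0.002 0 0 -0.3 1;0 0 -0.003 0 0 -0.45 1;0 0 -0.005 0 0 -0.6 1;0 0 -0.005 0 0 -0.75 1'; python3 -c "
from h import *
o=get_obs();print(o['moment'],o['qpos'][5])"; python3 -m jog '0 0 0 0 0 -0.15 1;0 0 -0.002 0 0 -0.3 1;0 0 -0.003 0 0 -0.45 1;0 0 -0.005 0 0 -0.6 1;0 0 -0.005 0 0 -0.75 1'; python3 - <<'E'
from h import *
o=get_obs();print(o['moment'],o['qpos'][5]);go(530,166,112,.248)
E
```

```text
t: 18.5
ee_pos: [529.8, 165.9, 112.4]
orientation: [-0.951, -2.994, 0.001]
ft_force: [-0.7, -2.6, 2.1]
width: 60.2
grasp_force: 30.0
[-0.44324791  0.11390692 -0.32859431] -0.6734974789181243
t: 19.0
ee_pos: [530.2, 165.7, 114.2]
orientation: [0.347, 3.122, -0.001]
ft_force: [-2.5, -3.9, 9.4]
width: 60.4
grasp_force: 30.0
[-0.53799604  0.31017445 -0.13377123] -1.0664982917107175
shift [0.001 0.001 0.011] heading y 1.349 turn [-1.000e-03  2.000e-03  2.103e+00] q6 -1.07 pos [530.2 165.7 114.2]
```

```bash
python3 -m jog '0 0 -0.003 0 0 -0.15 1;0 0 -0.005 0 0 -0.3 1;0 0 -0.005 0 0 -0.3 1;0 0 -0.005 0 0 -0.3 1'; python3 -c "
from h import *
o=get_obs();print(o['moment'],o['qpos'][5])"; python3 -m jog '0 0 -0.005 0 0 0 1;0 0 -0.01 0 0 0 1;0 0 -0.01 0 0 0 1;0 0 -0.01 0 0 0 1'; python3 -c "
from h import *
o=get_obs();print(o['moment'],o['qpos'][5])"
```

```text
t: 19.4
ee_pos: [530.7, 166.4, 115.2]
orientation: [0.108, 3.138, 0.001]
ft_force: [0.8, 0.1, 5.7]
width: 60.3
grasp_force: 30.0
[-0.06622412 -0.02159762  0.06331823] -1.2191267008870927
t: 19.8
ee_pos: [529.6, 166.2, 116.3]
orientation: [-0.105, -3.139, 0.0]
ft_force: [0.0, -0.1, -0.8]
width: 60.2
grasp_force: 30.0
[-0.00983931  0.0269962   0.05558212] -1.2214787504173743
```

The load fell to about the cap's own weight, so the thread has let go. Lift slowly.

```bash
python3 -m jog '0 0 -0.01 0 0 0 1;0 0 -0.02 0 0 0 1;0 0 -0.03 0 0 0 1;0 0 -0.03 0 0 0 1'; python3 -m jog '0 0 -0.02 0 0 0 1;0 0 -0.05 0 0 0 1;0 0 -0.08 0 0 0 1;0 0 -0.11 0 0 0 1;0 0 -0.14 0 0 0 1;0 0 -0.16 0 0 0 1;0 0 -0.16 0 0 0 1;0 0 -0.16 0 0 0 1'
python3 - <<'E'
from h import *
get_image("side"); s=get_image("scene")[150:230,260:360]; w=get_image("side")[140:220,195:295]
o=np.zeros((420,800,3),np.uint8); o[:,:400]=cv2.resize(s,(400,420),interpolation=cv2.INTER_CUBIC); o[:,400:]=cv2.resize(w,(400,420),interpolation=cv2.INTER_CUBIC)
cv2.imwrite("pics/w8.png",o[:,:,::-1]); print(get_obs())
for t in ["jar","cap","cap_top","rim"]:
  for c in ["scene","side"]:
    mm,T=cam(c)
    for d in pinpoint(t,c)[:2]: print(c,t,W(T,d["xyz"]).round(1),round(d["confidence"],2))
E
```

```text
t: 20.2
ee_pos: [530.2, 166.3, 123.0]
orientation: [0.104, 3.139, 0.0]
ft_force: [-0.4, -0.0, -0.6]
width: 60.4
grasp_force: 30.0
t: 21.0
ee_pos: [529.9, 166.2, 154.6]
orientation: [0.104, 3.14, 0.0]
ft_force: [-0.3, 0.1, -0.8]
width: 60.4
grasp_force: 30.0
{'t': 21.15, 'qpos': array([ 2.82563722e-01,  4.06047064e-01,  1.83240550e+00, -7.33786628e-06,
        9.03736045e-01, -1.22207482e+00]), 'qvel': array([ 0.00075154,  0.00037745, -0.00020213,  0.00098311,  0.00025   ,
        0.00116014]), 'joint_torque': array([ 2.67234958e-03, -4.98370242e+01, -2.34885943e+01,  8.55402293e-03,
        7.40003726e-02,  2.52805017e-05]), 'ee_pos': array([529.69480682, 166.17690885, 154.2867357 ]), 'orientation': array([-1.03875650e-01, -3.13930983e+00,  2.99151422e-04]), 'ft_force': array([-0.08720186, -0.01577043, -0.04260556]), 'moment': array([0.06614082, 0.01441672, 0.0216383 ]), 'grasp_force': 29.999566033511655, 'width': 60.6179597247182}
scene jar [532.8 170.6   7.3] 0.72
side jar [775.7   2.8   1.8] 0.46
side jar [504.1 263.3   2.1] 0.22
scene cap [ 397.9 -302.     3.1] 0.87
scene cap [ 365.7 -389.8    0.9] 0.72
side cap [ 364.3 -391.4   -3.8] 0.74
side cap [ 392.3 -297.2   -2.2] 0.62
scene cap_top [530.4 167.2 170.2] 0.77
scene cap_top [ 402.8 -298.5   27.3] 0.68
side cap_top [ 396.6 -300.    26.3] 0.87
side cap_top [ 364.7 -398.3   28.1] 0.61
scene rim [533.5 169.  117.1] 0.68
scene rim [548.5 323.3  11.4] 0.18
side rim [529.9 166.8 121.9] 0.58
```

View pics/w8.png

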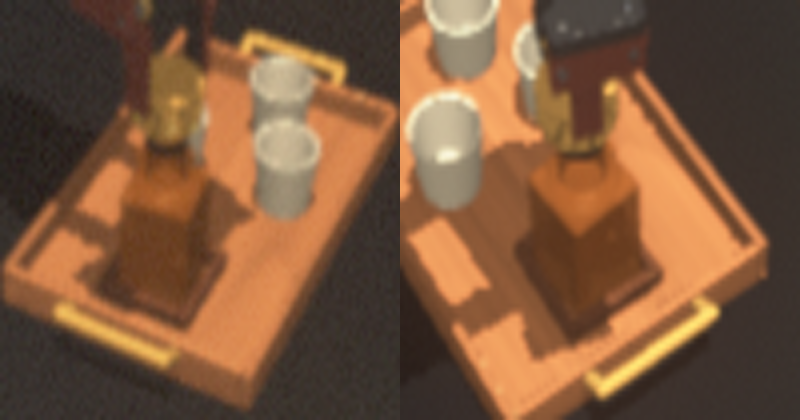

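The jar stands in the well with its neck open. The brass cap is held level above it: top at about 170 mm, so its lower edge is at about 142 mm against the rim at 122 mm. I'm handing in.

```bash
python3 -c "
from workcell import *
print(close_job())"
```

```text
the job is handed in; nothing more can be done
None
```

The jar stands upright in the tray's well with its cap unscrewed. At hand-in the gripper held the cap level about 20 mm above the open rim, at 21 s of the allowed 67 s; `close_job()` gave no verdict.

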